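# Set the syringe pump's pusher to its start marker

### The job

On the syringe pump, lay a fingertip on top of the knurled thumbwheel at the end of the lead screw and roll it, stroke by stroke, until the gap between the pusher's pointer and the line on the start marker has closed and the two are level; do not run the pusher on past the line. Press only lightly and turn the wheel by rolling it under the fingertip, without gripping it; do not touch the pusher, the plunger or the marker, and leave everything else on the bench standing where it is. Take the finger off the wheel when the pointer is level with the line.

Things in the scene. Friction and masses are not known exactly. Their poses are not given: they have to be found in the camera images.
- wheel_center (a point): centre of the knurled steel thumbwheel, on its axis, 87 mm above the table. The wheel is 50 mm in diameter (top of its rim 112 mm above the table), 20 mm wide, and stands free outside the end of the pump. This point's axes are the pump's and do not turn with the wheel: x along the level lead screw from the wheel towards the syringe tip, z up, y across
- thumbwheel (a joint): turn of the wheel in rad, 0 to 1.25 at the start. Rolling the top of the rim towards the pump's -y (clockwise, looking along +x from the wheel's end) makes it grow and drives the pusher forward (+x), 3.18 mm per rad, 20 mm per turn; rolling back returns it. It turns against about 1 N at the rim and stays where left; a press of 4 to 10 N gives a fingertip enough hold
- pointer_tip (a point): tip of the small dark pointer that sticks out sideways (-y) from the aluminium pusher block, 90 mm above the table and 50 mm to the -y side of the screw; it moves with the pusher and the plunger. Axes as the pump's
- mark_line (a point): end nearest the pointer of the black line, 2.4 mm wide, across the top of the start marker, an aluminium slider on the white scale rail at the pump's -y side. The gap is the distance from pointer tip to this point along this point's x (the pump's x): at the start the line is 7 to 23 mm ahead; level means zero. The pointer passes beside the slider without touching it
- pump: the whole syringe pump, bolted down; origin on the table right below the wheel's centre, axes as at wheel_center. White housing 146 mm wide (y), 62 mm tall, from x = 20 to 370 mm. A bearing plate 90 mm wide at x = 21 to 33 mm rises to 99 mm; beyond it nothing over 93 mm stands before x = 80 mm, and nothing anywhere over 150 mm
- pusher: aluminium pusher block 30 x 76 x 46 mm with a black head (135 mm above the table) and the white plunger, riding on two rods; origin on the screw's side of the pointer, at the pointer's x, 90 mm above the table. Moved only by the wheel; do not touch it
- marker: the start marker, 18 x 23 x 26 mm, clamped on the scale rail; origin above the screw at the x of its line, 90 mm above the table. Leave it alone
- vial_a: a capped 20 mL glass vial, 23 mm diameter, 75 mm tall, standing near the wheel; origin at the centre of its underside; leave it alone
- vial_b: a second such vial, standing on the +y side of the pump; origin at the centre of its underside; leave it alone
- vial_rack: a grey rack of small capped vials, 70 x 120 x 44 mm, on the -y side of the pump; origin at the centre of its underside; leave it alone
- solvent: an amber bottle, 72 mm diameter, 145 mm tall, beyond the syringe end of the pump; origin at the centre of its underside; leave it alone
- beaker: an empty glass beaker, 68 mm diameter, 80 mm tall, on the -y side of the pump; origin at the centre of its underside; leave it alone
- septa_tin: a flat aluminium tin, 60 mm diameter, 32 mm tall, on the +y side of the pump; origin at the centre of its underside; leave it alone
- wrench: a 150 mm spanner lying on the -y side of the wheel; origin at the centre of its underside; leave it alone
- crimper: a hand crimper about 200 mm long with two black handles, lying crosswise beyond the wheel's end of the pump; origin at the centre of its underside; leave it alone

How it is judged (in metres and radians):
On the way:
1. the wheel rolls forward under a fingertip (contact force between the fingers and thumbwheel above 0.3 N and velocity of joint thumbwheel above 0.1 rad/s), for 0.1 s.
At the end, for the whole second after the job is handed in: the pointer is level with the line within 2 mm, the wheel is at rest, and the marker is where it was (x of pointer_tip in the frame of mark_line between -0.002 and 0.002 m and velocity of joint thumbwheel between -0.05 and 0.05 rad/s and distance of mark_line from where it was at the start of the episode below 0.0015 m); the robot touches nothing.
It fails at once if the pusher is run more than 3 mm past the line (x of pointer_tip in the frame of mark_line above 0.003 m).
It fails at once if the wheel is gripped: the fingers straddle it while touching it (distance between the grasp point and wheel_center below 0.035 m and contact force between the fingers and thumbwheel above 0.5 N).
It fails at once if the wheel is pressed hard (over 40 N) (contact force between the fingers and thumbwheel above 40 N).
It fails at once if the robot touches the pusher, the plunger or the marker, or the marker is shifted (contact force between any of the fingers, the arm and pusher above 1 N or contact force between any of the fingers, the arm and marker above 1 N or distance of mark_line from where it was at the start of the episode above 0.0015 m).
It fails at once if something else on the bench is pushed, tipped or lifted (over 15 mm) (distance of any of vial_a, vial_b, vial_rack, solvent, beaker, septa_tin, wrench, crimper from where it was at the start of the episode above 0.015 m).
It also fails if it takes over 64 s, if anything falls off the work surface, if the arm or the gripper's body presses on something with over 40 N, if the wrist force passes 120 N, or if a joint passes its speed limit or range.

### The arm

A 6-joint arm with a two-finger parallel gripper is mounted at the origin on the work surface. World frame = base frame: x ahead of the robot, y to its left, z up, the work surface at z = 0. Lengths are in mm, angles in rad, forces in N, time in s.
With the tool pointing down it reaches from about 400 to 825 mm from the base axis. Payload 7 kg.
Tool frame: the origin (TCP) lies at the very end of the fingers, on their centre line; the grasp point (between the pads) lies 19 mm behind it (manip.pinch_z is the distance from the TCP to the grasp point, in mm); z points along the fingers, x is the direction in which the jaws open and shut, and the axes are right-handed (so a half turn about z gives the same grasp; the last joint's range is limited). The gripper opens to 85 mm and grips with 20 to 120 N. Pads are 22 mm wide; open, the fingers measure 114 mm over their backs; the gripper's body (76 mm by 85 mm) begins 54 mm behind the grasp point. The pads swing forward as they close: fully open they stand 13 mm farther back than shut.
Start: joints at [-1.054, 0.359, 0.012, 0, -1.224, -0.288], TCP at [153.071, -657.392, 231.302] pointing down, gripper open.
Joint ranges: [-3.07, 3.07], [-1.43, 2.12], [-1.02, 1.25], [-3.03, 1.67], [-3.05, -0], [-3.03, 3.03]. Speed limits (rad/s): [2.39, 2.39, 3.01, 3.14, 3.14, 3.14].

### API

Orientations are given as [roll, pitch, yaw] about the fixed x, y, z axes, in that order (R = Rz(yaw) Ry(pitch) Rx(roll)).
In Python, from station import manip gives the robot as it stands. Calls block until the motion is done:
- manip.movep(position, orientation): joint-space move of the TCP to a pose.
- manip.servo_line(position, feed=150, rot=None, force_limit=None): straight line of the TCP; rot=None keeps the orientation; feed is the mean speed in mm/s. With force_limit (N) it stops when the force on the tool has changed by that much, and returns True; else False.
- manip.goto_joints(angles): joint-space move.
- manip.set_gripper(opening): opening from 0.0 (shut) to 1.0 (fully open); the grip force is fixed at half the most; returns when the fingers have stopped.
- manip.dwell(seconds).
- manip.ik(position, orientation): joint angles nearest the present ones, or None.
- manip.grab_frame(name): name is "scene" or "top" or "wrist"; returns a dict with "pixels" (480x640x3 uint8, red, green, blue), "fx", "fy", "cx", "cy" (pixels), "R" (3x3) and "t" (3): a world point X has camera coordinates R X + t; the wrist camera has in their place "T_tool_cam" (4x4, takes a point from camera to tool coordinates, whose origin is the TCP and whose axes are the tool frame's). Camera axes: x right, y down, z forward; pixel columns grow to the right and rows downward; lengths in mm; the calibration is good to about 2 mm. A picture is of the moment at which its call begins: read the wrist's pose just before it. There is no depth.
A pose or a line that the arm cannot do raises manip.Unreachable and nothing moves.
- manip.finish_job(): hands the job in, once; it reports no verdict.
Readings, each from a call of its own:
- manip.current_clock(): time.
- manip.current_q(): joint angles.
- manip.current_joint_velocities(): joint speeds.
- manip.current_joint_efforts(): joint torques, N m.
- manip.current_tcp_pos(): TCP position.
- manip.current_ee_rot(): TCP orientation.
- manip.current_wrist_force(): force on the tool from outside, world axes, zero at the start.
- manip.current_wrist_torque(): the same for the moment, N m.
- manip.current_opening(): opening from 0.0 (shut) to 1.0 (fully open).
Only numpy, scipy, OpenCV 4.12 (cv2) and the standard library are available. Lean on these libraries where they do the work, as an engineer would, in place of code of your own. Each camera call takes 0.05 s, during which the arm holds its last target. There are 200 camera calls.

## Working session

There is one attempt and no reset: what is moved stays moved. The work goes in short steps, each a Python script; the robot and the scene stay as the last script left them, time stands still between calls to the robot, and variables do not carry over. Pictures are saved under pics/ and viewed, about 8 in all and at most 12, crops included, and the job is handed in when it is done.

```bash
mkdir -p pics; ls; cat > h.py <<'E'
import numpy as np, cv2
from station import manip
def save(f,n): cv2.imwrite('pics/'+n+'.png', f['pixels'][:,:,::-1])
def ray(f,u,v):
    R=np.array(f['R']);t=np.array(f['t'])
    d=R.T@np.array([(u-f['cx'])/f['fx'],(v-f['cy'])/f['fy'],1]); return -R.T@t,d
def onz(f,u,v,z):
    c,d=ray(f,u,v); return c+d*(z-c[2])/d[2]
def proj(f,X):
    p=np.array(f['R'])@np.array(X)+np.array(f['t']); return f['fx']*p[0]/p[2]+f['cx'],f['fy']*p[1]/p[2]+f['cy']
E
python3 - <<'E'
from h import *
import pickle
for n in('top','scene'):
    f=manip.grab_frame(n);save(f,n);pickle.dump(f,open(n+'.pkl','wb'));print(n,f['fx'],-np.array(f['R']).T@f['t'])
print(manip.current_clock(),manip.current_ee_rot())
E
```

```text
pics
top 506.5241150133969 [ 462.84901144  -58.11832482 1195.25900791]
scene 501.1442086835503 [1072.55232725   -5.03776997  818.48482317]
0.1 [-3.14144485e+00 -1.44890692e-03  1.79950294e+00]
```

View pics/top.png

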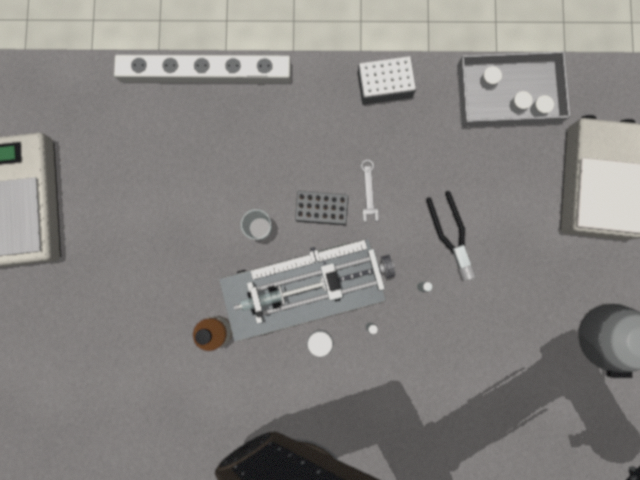

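View pics/scene.png

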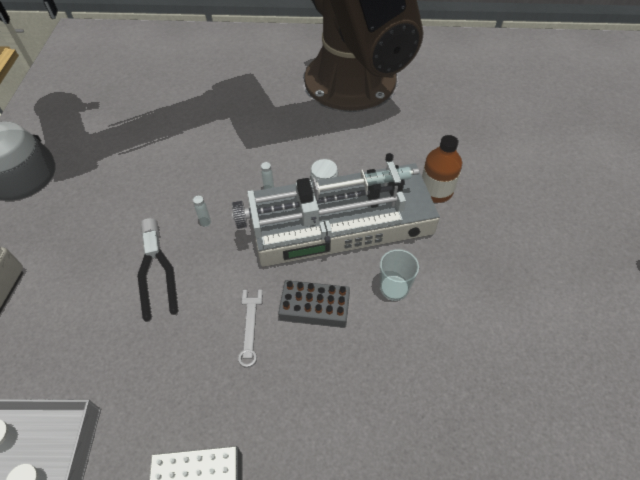

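Top view: the wheel is at about (389,266), the screw runs left and slightly down, and the marker is near (314,254). Next I estimate the frame and move the wrist camera closer.

```bash
python3 - <<'E'
from h import *
import pickle
f=pickle.load(open('top.pkl','rb'));g=pickle.load(open('scene.pkl','rb'))
for n,u,v,z in[('wheel',389,266,100),('screwfar',262,297,90),('marker',314,254,90),('vial_a',427,287,75),('pusher',333,281,135),('crimp',462,262,10),('wrench',370,215,5),('house corners',384,300,62),('hc',233,339,62)]: print(n,onz(f,u,v,z).round(0))
print('scene wheel',onz(g,240,215,87).round(0))
a=cv2.resize(f['pixels'][210:350,200:440],None,fx=3.3,fy=3.3,interpolation=cv2.INTER_CUBIC)
cv2.imwrite('pics/topc.png',a[:,:,::-1])
w=manip.grab_frame('wrist');print(w['fx'],w['cx'],w['cy'],np.array(w['T_tool_cam']).round(3))
E
```

```text
wheel [ 514. -197.  100.]
screwfar [445.  77.  90.]
marker [539. -35.  90.]
vial_a [ 470. -283.   75.]
pusher [480. -76. 135.]
crimp [ 529. -379.   10.]
wrench [ 639. -165.    5.]
house corners [ 441. -191.   62.]
hc [352. 143.  62.]
scene wheel [ 515. -194.   87.]
407.9727480977613 312.7186734717459 241.01069938001794 [[ 1.00000e+00 -2.00000e-03 -0.00000e+00 -6.53000e-01]
 [ 2.00000e-03  9.50000e-01  3.12000e-01 -7.97870e+01]
 [-0.00000e+00 -3.12000e-01  9.50000e-01 -1.41824e+02]
 [ 0.00000e+00  0.00000e+00  0.00000e+00  1.00000e+00]]
```

View pics/topc.png

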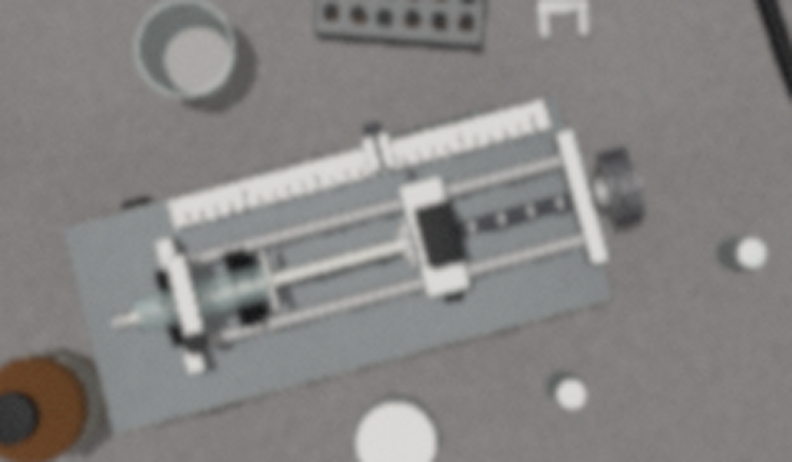

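The pump's yaw is about 1.82 rad and the wheel is at about (514,-196), agreed by both views. The marker is roughly 150 mm along and the pointer roughly 127 mm. I'll shut the gripper and look from close by, with the fingers placed between the wheel and the pointer.

```bash
cat >> h.py <<'E'
from scipy.spatial.transform import Rotation
YAW=1.82
ux=np.array([np.cos(YAW),np.sin(YAW),0]);uy=np.array([-ux[1],ux[0],0])
W0=np.array([514,-196,0.])
ROT=[np.pi,0,YAW]
def wrist():
    p=np.array(manip.current_tcp_pos());o=manip.current_ee_rot()
    f=dict(manip.grab_frame('wrist'));T=np.array(f['T_tool_cam']);Rt=Rotation.from_euler('xyz',o).as_matrix()
    Rc=Rt@T[:3,:3];c=Rt@T[:3,3]+p
    f['R']=Rc.T;f['t']=-Rc.T@c;return f
def P(x,y,z): return list(W0+ux*x+uy*y+np.array([0,0,z]))
E
python3 - <<'E'
from h import *
import pickle
manip.set_gripper(0.0)
manip.movep(P(80,-20,200),ROT)
f=wrist();save(f,'w1');pickle.dump(f,open('w1.pkl','wb'))
print(manip.current_clock(),manip.current_tcp_pos(),manip.current_wrist_force())
E
```

```text
3.2917 [ 513.60392894 -114.19737217  199.9641397 ] [-0.2210383  -0.5067168   0.93158557]
```

View pics/w1.png

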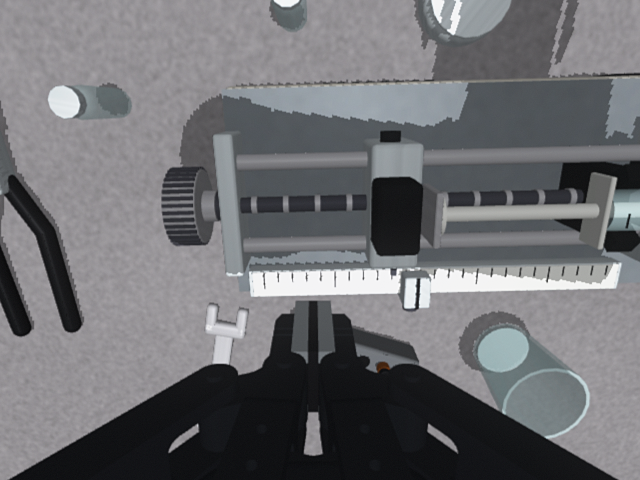

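Wheel at columns 163–209, rows 166–245. The pointer tip is near (393,272), and the slider is near (416,288) with its black line to the right. Zooming in on the pointer and line.

```bash
python3 - <<'E'
from h import *
import pickle
f=pickle.load(open('w1.pkl','rb'))
a=f['pixels'][255:315,375:445]
cv2.imwrite('pics/w1c.png',cv2.resize(a,None,fx=10,fy=10,interpolation=cv2.INTER_NEAREST)[:,:,::-1])
def pf(u,v,z):
    q=onz(f,u,v,z)-W0;return (q@ux).round(1),(q@uy).round(1)
for n,u,v,z in [('rimL',163,200,112),('rimR',198,200,112),('rowtop',185,166,87),('rowbot',185,245,87),('plate top+y',226,133,99),('plate top-y',236,272,99),('ptr',393,273,90),('line',417,275,90),('vial_a',67,102,75),
 ('hous +y L',225,88,62),('hous+y R',470,82,62),('railL',250,270,80),('railR',620,262,80)]: print(n,pf(u,v,z))
E
```

```text
rimL (np.float64(-7.2), np.float64(9.5))
rimR (np.float64(12.9), np.float64(9.4))
rowtop (np.float64(-0.4), np.float64(25.4))
rowbot (np.float64(-5.6), np.float64(-26.3))
plate top+y (np.float64(28.8), np.float64(45.9))
plate top-y (np.float64(29.3), np.float64(-40.6))
ptr (np.float64(132.1), np.float64(-45.3))
line (np.float64(148.2), np.float64(-46.8))
vial_a (np.float64(-73.3), np.float64(63.3))
hous +y L (np.float64(22.5), np.float64(71.7))
hous+y R (np.float64(179.5), np.float64(75.0))
railL (np.float64(35.2), np.float64(-47.0))
railR (np.float64(289.7), np.float64(-41.7))
```

View pics/w1c.png

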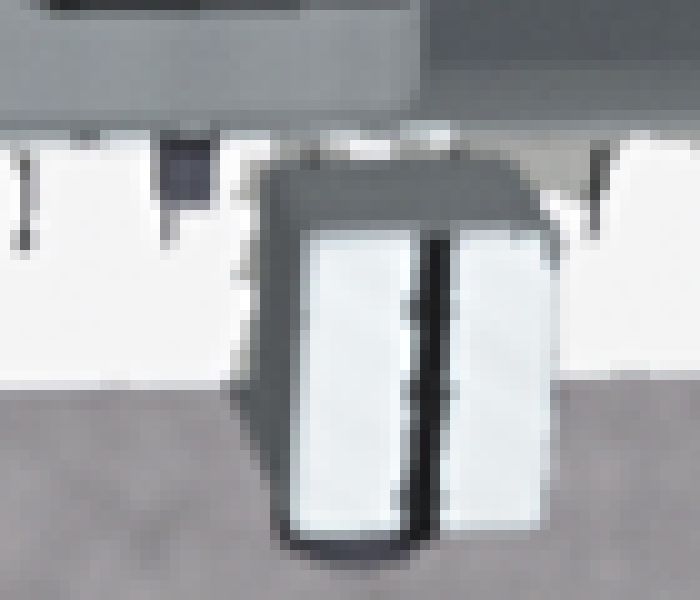

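Pointer tip at (393.7,275.5) and line end at (418.8,278.5), so the gap is about 17 mm, or roughly 5.3 rad. I'll correct the frame, then touch down and do one cautious stroke in segments while reading forces.

```bash
sed -i 's/^YAW=1.82/YAW=1.832/; s/^W0=.*/W0=np.array([514,-196,0.])+2.5*ux/' h.py
cat >> h.py <<'E'
def touch(y,x=-2,N=5):
    manip.servo_line(P(x,y,118),feed=120)
    F0=np.array(manip.current_wrist_force())
    hit=manip.servo_line(P(x,y,106),feed=12,force_limit=N)
    return hit,manip.current_tcp_pos()[2],F0
def rel(F0):
    d=np.array(manip.current_wrist_force())-F0; return np.array([d@ux,d@uy,d[2]]).round(1)
E
python3 - <<'E'
from h import *
manip.movep(P(-2,9,135),ROT)
hit,z,F0=touch(9);print(hit,z,rel(F0))
if hit:
    for y in(6,3,0,-3,-6,-9):
        manip.servo_line(P(-2,y,z-0.0),feed=25);print(y,rel(F0),np.array(manip.current_tcp_pos())[2].round(2))
manip.servo_line(P(-2,-9,125),feed=100)
print(manip.current_clock())
manip.servo_line(P(80,-20,200),feed=250)
import pickle
f=wrist();save(f,'w2');pickle.dump(f,open('w2.pkl','wb'));print(manip.current_clock())
a=f['pixels'];cv2.imwrite('pics/w2c.png',np.hstack([cv2.resize(a[160:250,150:240],(390,390),interpolation=0),cv2.resize(a[255:315,375:435],(390,390),interpolation=0)])[:,:,::-1])
E
```

```text
True 111.87804371297227 [1.5 0.5 5.5]
6 [-0.5 -1.4  2. ] 112.05
3 [ 0.1 -0.6  2.6] 112.03
0 [-0.6 -0.   4.2] 112.01
-3 [-0.2 -0.3  3. ] 112.0
-6 [-0.1 -0.1  4.4] 112.01
-9 [ 0.1 -0.   3.6] 111.9
6.6167
7.2667
```

View pics/w2c.png

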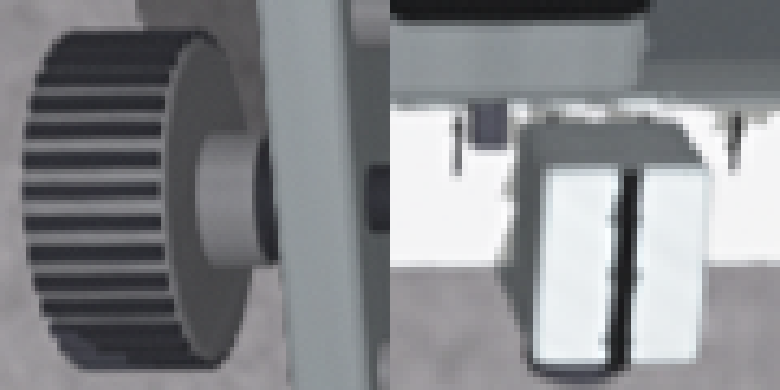

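The wheel rolled cleanly. The gap fell from 25.1 to about 21.7 px, which is about 2.3 mm for an 18 mm stroke, so there was no slip. That leaves about 14.5 mm. I'll do five more strokes (~11.5 mm), then measure from straight above the line.

```bash
cat >> h.py <<'E'
def stroke(a,b,feed=50):
    hit,z,F0=touch(a)
    if not hit: print('no contact');return
    m=(a+b)/2
    manip.servo_line(P(-2,m,z-.2),feed=feed);r1=rel(F0)
    manip.servo_line(P(-2,b,z-.2),feed=feed);print(round(z,2),r1,rel(F0))
    manip.servo_line(P(-2,b,119),feed=100)
def look(n):
    manip.servo_line(P(125,-100,190),feed=250);manip.dwell(.2)
    import pickle
    f=wrist();save(f,n);pickle.dump(f,open(n+'.pkl','wb'))
    u,v=map(int,proj(f,P(146,-50,90)));print('line expect',u,v)
    c=f['pixels'][v-30:v+30,u-45:u+35];cv2.imwrite('pics/'+n+'c.png',cv2.resize(c,None,fx=9,fy=9,interpolation=0)[:,:,::-1]);print('crop0',u-45,v-30,manip.current_clock())
E
python3 - <<'E'
from h import *
manip.servo_line(P(-2,9,125),feed=250)
for i in range(5): stroke(9,-9)
print(manip.current_clock())
manip.servo_line(P(-2,0,190),feed=250)
look('w3')
E
```

```text
111.9 [-0.4 -1.9  3.8] [-0.3 -1.9  4. ]
111.94 [0.7 0.6 4.6] [ 0.9 -0.3  4.6]
111.89 [ 0.1 -0.8  5.7] [ 0.4 -1.3  3.7]
111.92 [ 0.4 -1.1  4.2] [ 0.4 -2.4  3.6]
111.92 [ 0.2 -0.   2.9] [-0.7 -0.   2.7]
16.9583
line expect 350 162
crop0 305 132 18.4417
```

View pics/w3c.png

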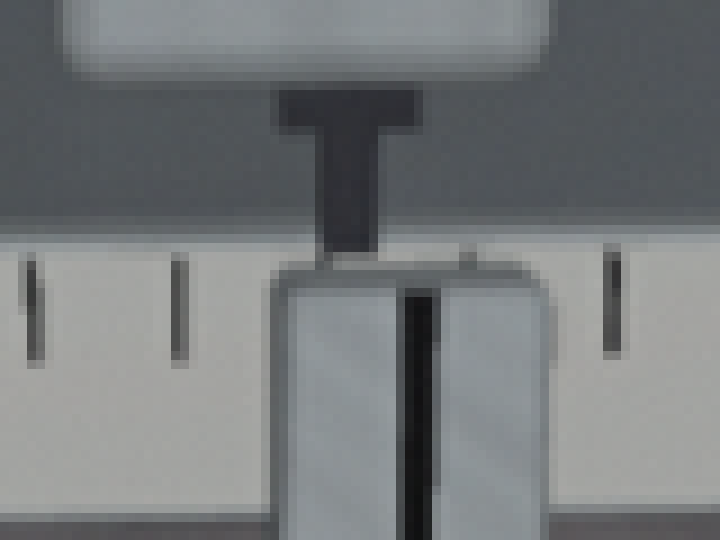

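Straight-above view: pointer tip at about (343.7,160), line end at about (351.5,164).

```bash
python3 - <<'E'
from h import *
import pickle
f=pickle.load(open('w3.pkl','rb'));q=lambda u,v,z:(lambda d:((d@ux).round(2),(d@uy).round(2)))(onz(f,u,v,z)-W0)
print('ptr',q(343.7,160.2,90),'line',q(351.4,164.3,90),q(351.4,164.3,93))
# slider edges for scale and side-edge direction (yaw check)
print(q(335.5,170,90),q(366,170,90))
f=pickle.load(open('w3.pkl','rb'));c=f['pixels'].astype(int).sum(2)
for v in range(166,215,6):
    s=c[v,340:362];w=np.clip(s.max()*.5-s,0,None);u=340+(w*np.arange(22)).sum()/max(w.sum(),1);print(v,round(u,2),q(u,v,90))
for n,u0,v0 in(('w1',393.7,275.5),('w1l',418.8,278.5)):
    f=pickle.load(open('w1.pkl','rb'));print(n,q(u0,v0,90))
E
```

```text
ptr (np.float64(141.9), np.float64(-48.67)) line (np.float64(146.48), np.float64(-51.06)) (np.float64(146.19), np.float64(-50.68))
(np.float64(137.17), np.float64(-54.37)) (np.float64(155.19), np.float64(-54.43))
166 351.08 (np.float64(146.32), np.float64(-52.06))
172 351.0 (np.float64(146.36), np.float64(-55.58))
178 351.03 (np.float64(146.47), np.float64(-59.13))
184 350.94 (np.float64(146.51), np.float64(-62.71))
190 350.89 (np.float64(146.57), np.float64(-66.33))
196 350.91 (np.float64(146.68), np.float64(-69.98))
202 350.35 (np.float64(146.43), np.float64(-73.67))
208 346.94 (np.float64(144.45), np.float64(-77.38))
214 340.0 (np.float64(140.3), np.float64(-81.12))
w1 (np.float64(129.6), np.float64(-48.69))
w1l (np.float64(146.52), np.float64(-51.11))
```

The gap is 4.4 mm. The 18 mm slider measures 18.0 mm and the line position matches the first view. Each stroke has been averaging 2.05 mm, so two more strokes (≤4.6 mm even with no slip) should be safe. Then I'll check.

```bash
python3 - <<'E'
from h import *
manip.servo_line(P(-2,9,190),feed=250)
manip.servo_line(P(-2,9,122),feed=200)
stroke(9,-9);stroke(9,-9)
manip.servo_line(P(-2,0,190),feed=250)
look('w4')
E
```

```text
111.89 [-0.2 -0.9  4.1] [-0.3 -2.1  4.7]
111.91 [ 0.  -0.8  5.1] [ 0.7 -0.7  4.9]
line expect 350 162
crop0 305 132 24.8417
```

View pics/w4c.png

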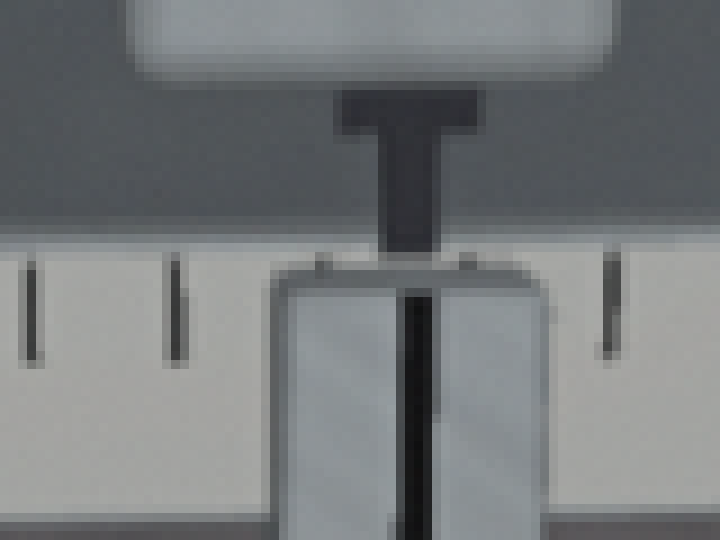

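Pointer centre is at about column 350.6 and the line at about 351.3, so the gap is about 0.4 mm and the pointer hasn't passed the line. The finger is clear of everything, so I'm handing in.

```bash
python3 - <<'E'
from h import *
print(manip.current_wrist_force(),manip.current_tcp_pos(),manip.current_clock());manip.finish_job()
E
```

```text
[-2.35830078e-04 -8.16128576e-01  6.42603431e-01] [577.31018742 -47.93675232 190.03077395] 24.8417
the job is handed in; nothing more can be done
```

The pointer is level with the start line to within about 0.4 mm, still just short of it, and I handed the job in at 24.8 s. That was my last close-up measurement before hand-in. The hand-in itself reported no verdict.

- **Strokes:** I rolled the wheel with the shut fingertips in eight flat strokes of 18 mm across the top of the rim. The press read about 3–6 N throughout, well under the 40 N limit.
- **Gap:** it went from about 17 mm to 4.4 mm to about 0.4 mm.
- **Rest of the bench:** the marker line stayed at the same measured position. The finger was off the wheel, 190 mm above the table, with almost no wrist force. I did not re-measure the vials and other loose items, but the arm never went near them.
- **What disagreed:** each stroke advanced the pusher about 2.05 mm on average, against 2.29 mm expected without slip. My check after the first stroke had suggested no slip. I corrected for this by measuring again from straight above.

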